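# Build an idler stack on the green assembly stand

### The job

Build up the idler on the pin of the green stand, from the bottom: first the blue pulley, then the steel bearing, then the brass spacer, and last the red cap, its spigot down in the spacer's bore, every part lying flat on the one below. Lower each part into place rather than dropping it, and let go of it. The yellow stand stays empty, and the oil bottle, the screwdriver and the bin of bolts stay where they are.

Things in the scene. Friction and masses are not known exactly. Their poses are not given: they have to be found in the camera images.
- green_stand: The target: a fixed assembly stand, a round green-painted foot 90 mm in diameter and 14 mm high with an upright steel pin in its middle, 20 mm in diameter, top chamfered 4 mm, rising 45 mm above the foot (59 mm above the bench). Origin: centre of the foot's underside, on the bench; z up along the pin.
- yellow_stand: A second fixed stand, the same in shape and size as the green one but with a yellow foot; it is not used and stays empty. Origin: centre of the foot's underside; z up along the pin.
- pulley: Loose blue plastic belt pulley, 24 mm high, about 120 g: two flanges 62 mm in diameter and 4 mm thick at top and bottom, belt face of 52 mm between, through bore 28 mm. Lies flat on the bench. Origin: centre of its underside; z up along its bore.
- bearing: Loose ball bearing, steel with a black seal ring on its upper face: 52 mm outer diameter, 28 mm through bore, 15 mm high, about 140 g. Lies flat on the bench. Origin: centre of its underside; z up along its bore.
- spacer: Loose brass spacer sleeve: 42 mm outer diameter, 28 mm through bore, 22 mm high, about 150 g. Stands upright on the bench. Origin: centre of its underside; z up along its bore.
- cap: Loose red plastic end cap, about 60 g, 36 mm high: from below, a spigot 20 mm across and 10 mm long, a flange 46 mm across and 8 mm thick, a round grip 28 mm across and 18 mm high. Stands on its spigot on the bench; seated, the flange rests on the spacer and the spigot hangs in the spacer's bore, clear of the pin. Origin: centre of the spigot's underside; z up along its axis.
- oil_bottle: Bystander: loose white bottle with red cap, 60 mm in diameter, 140 mm high, standing on the robot's left, outside the parts. Origin: centre of its underside.
- screwdriver: Bystander: loose screwdriver lying on the robot's right, outside the parts, roughly along x, handle towards the robot, about 200 mm long. Origin: about the middle of its length, on the bench.
- bin: Bystander: loose blue plastic bin of bolts, 90 (x) by 180 (y) by 40 mm high, standing beyond the parts. Origin: centre of its underside.
Things that resemble listed ones, but are neither listed nor needed, are in the scene too. Of the things like the spacer, leave any that is pink; of the rest the smaller one is meant.

How it is judged:
On the way, in this order (a step that is already met when the one before it is completed fails the run):
1. the blue pulley lies flat on the foot of the green stand, round its pin (horizontal distance between pulley and green_stand below 0.008 m and z of pulley in the frame of green_stand between 0.01 and 0.018 m and angle between pulley's own z axis and vertical below 0.09 rad), for 0.2 s.
2. the bearing lies flat on the pulley, round the pin (horizontal distance between bearing and green_stand below 0.008 m and z of bearing in the frame of green_stand between 0.034 and 0.042 m and angle between bearing's own z axis and vertical below 0.09 rad), for 0.2 s.
3. the brass spacer stands on the bearing, round the pin (horizontal distance between spacer and green_stand below 0.008 m and z of spacer in the frame of green_stand between 0.049 and 0.057 m and angle between spacer's own z axis and vertical below 0.09 rad), for 0.2 s.
4. the red cap is seated on the spacer, its spigot inside the spacer's bore (horizontal distance between cap and green_stand below 0.012 m and z of cap in the frame of green_stand between 0.061 and 0.069 m and angle between cap's own z axis and vertical below 0.09 rad), for 0.2 s.
At the end, for the whole second after the job is handed in: Bottom to top on the green stand: pulley, bearing, spacer, cap; undersides 14, 38, 53 and 65 mm (each +-4 mm) above the stand's underside, axes within 8 mm of the pin's (cap 12 mm) and within 0.09 rad of upright; all at rest and released (all of step 1 and all of step 2 and all of step 3 and all of step 4 and linear speed of each of pulley, bearing, spacer, cap below 0.02 m/s and contact force between each of pulley, bearing, spacer, cap and the fingers below 0.1 N); the robot touches nothing.
It fails at once if the oil bottle is shifted by more than 30 mm (distance of oil_bottle from where it was at the start of the episode above 0.03 m).
It fails at once if the screwdriver is shifted by more than 30 mm (distance of screwdriver from where it was at the start of the episode above 0.03 m).
It fails at once if the bin of bolts is shifted by more than 30 mm (distance of bin from where it was at the start of the episode above 0.03 m).
It fails at once if a part is dropped onto the green stand (faster than 0.6 m/s over the pin, within 30 mm above its seat) ((horizontal distance between pulley and green_stand below 0.02 m and z of pulley in the frame of green_stand below 0.044 m and linear speed of pulley above 0.6 m/s) or (horizontal distance between bearing and green_stand below 0.02 m and z of bearing in the frame of green_stand below 0.068 m and linear speed of bearing above 0.6 m/s) or (horizontal distance between spacer and green_stand below 0.02 m and z of spacer in the frame of green_stand below 0.083 m and linear speed of spacer above 0.6 m/s) or (horizontal distance between cap and green_stand below 0.02 m and z of cap in the frame of green_stand below 0.095 m and linear speed of cap above 0.6 m/s)).
It also fails if it takes over 106 s, if anything falls off the work surface, if the arm or the gripper's body presses on something with over 40 N, if the wrist force passes 120 N, or if a joint passes its speed limit or range.

### The arm

A 6-joint arm with a two-finger parallel gripper is mounted at the origin on the work surface. World frame = base frame: x ahead of the robot, y to its left, z up, the work surface at z = 0. Lengths are in m, angles in rad, forces in N, time in s.
With the tool pointing down it reaches from about 0.25 to 0.775 m from the base axis. Payload 4 kg.
Tool frame: the origin (TCP) lies at the very end of the fingers, on their centre line; the grasp point (between the pads) lies 19 mm behind it; z points along the fingers, y is the direction in which the jaws open and shut (so a half turn about z gives the same grasp; the last joint's range is limited). The gripper opens to 94 mm and grips with 3 to 60 N. Pads are 16 mm wide; open, the fingers measure 119 mm over their backs; the gripper's body (75 mm by 177 mm) begins 78 mm behind the grasp point.
Start: joints at [-1.361, 0.087, 1.371, -0, 1.684, -0.103], TCP at [0.169, -0.523, 0.206] pointing down, gripper open.
Joint ranges: [-3.1, 3.1], [-0.76, 2.03], [0.27, 2.55], [-1.08, 4.22], [0.17, 2.65], [-2.57, 2.57]. Speed limits (rad/s): [2.79, 2.79, 3.14, 3.14, 3.14, 3.14].

### API

Orientations are given as [roll, pitch, yaw] about the fixed x, y, z axes, in that order (R = Rz(yaw) Ry(pitch) Rx(roll)).
In Python, from bench import robot, snapshot, calibration gives the robot as it stands. The module is installed in compiled form; this text tells all that it offers.
- The arm moves only by the tool servo_tool, never from a script. Its argument "series" is text: rows parted by semicolons, each of 5 numbers parted by spaces: the closure, from -1 (fully open) to 1 (shut), then the shift along the tool's x, y, z in cm, then the turn about the tool's z in rad. A call has 1 to 20 rows; each row is the pose to reach, as a shift and turn from the pose commanded when the call began, along the tool's axes at that moment; what a row does not reach only later rows make up. A row lasts 1/12 s, in which the tool goes at most 41.7 mm and 7.16 degrees, less where a joint would pass 70% of its speed; a pose out of reach is approached as far as the arm can. A call with a gripper value outside its range is refused whole. The fingers move at their own pace and stop on an object; the grip force is fixed at half the most. Time passes only in rows, so rows that repeat a pose let the fingers close. It gives the time, the measured TCP pose, the force and the opening at its end, in the units of the state.
- robot.get_obs(): the state, without advancing time (a new reading comes with each control period).
- snapshot(name): name is "scene" or "side" or "wrist"; returns (picture, depth): 480x640x3 uint8, red, green, blue; 480x640 float32, m along the optical axis (not along the pixel's ray), 0 where there is no reading.
- calibration(name): a dict with "fx", "fy", "cx", "cy" (pixels), "rvec" (rotation vector, rad) and "tvec" (3), from world to camera coordinates, as OpenCV has them; the wrist camera has in their place "tool_from_camera" (4x4, takes a point from camera to tool coordinates, whose origin is the TCP and whose axes are the flange's). Camera axes: x right, y down, z forward; pixel columns grow to the right and rows downward; lengths in m; the calibration is good to about 2 mm. A picture is of the moment at which its call begins: read the wrist's pose just before it. calibration takes no time and is no camera call.
- robot.close_job(): hands the job in, once; it reports no verdict.
The state is a dict: "time": time; "joint_positions": joint angles; "qvel": joint speeds; "joint_torque": joint torques, N m; "tool_pos": TCP position; "ee_rot": TCP orientation; "wrist_force": force on the tool from outside, world axes, zero at the start; "wrist_torque": the same for the moment, N m; "width": finger opening in m.
Only numpy, scipy, OpenCV 4.12 (cv2) and the standard library are available. Lean on these libraries where they do the work, as an engineer would, in place of code of your own. Each camera call takes 0.05 s, during which the arm holds its last target. There are 200 camera calls.

## Working session

There is one attempt and no reset: what is moved stays moved. The work goes in short steps, Python scripts to look and compute and a tool call to move; the robot and the scene stay as the last step left them, time stands still between calls to the robot, and variables do not carry over. Pictures are saved under pics/ and viewed, about 12 in all and at most 16, crops included, and the job is handed in when it is done.

Besides the shell and the picture viewer there is one more tool, called after "Request:" as name(argument=value, ...) on one line, values as JSON. servo_tool: Moves the arm, as the interface text tells. Its arguments: {"type":"object","properties":{"series":{"type":"string"}},"required":["series"]}

```bash
mkdir -p pics; cat > h.py <<'E'
import numpy as np, cv2
from bench import robot, snapshot, calibration
def save(n,p): cv2.imwrite(f'pics/{n}.png',p[...,::-1])
def cam(n):
    c=calibration(n);K=np.array([[c['fx'],0,c['cx']],[0,c['fy'],c['cy']],[0,0,1]])
    if 'rvec' in c:
        R=cv2.Rodrigues(np.array(c['rvec'],float))[0];t=np.array(c['tvec'],float).ravel()
        return K,R.T,-R.T@t
    T=np.array(c['tool_from_camera']);o=robot.get_obs();r=o['ee_rot']
    from scipy.spatial.transform import Rotation as Ro
    Rw=Ro.from_euler('xyz',r).as_matrix()
    return K,Rw@T[:3,:3],Rw@T[:3,3]+np.array(o['tool_pos'])
def plane(C,uv,z):
    K,R,o=C;uv=np.atleast_2d(uv).astype(float)
    d=np.c_[uv,np.ones(len(uv))]@np.linalg.inv(K).T@R.T
    return o+d*((z-o[2])/d[:,2])[:,None]
def cloud(C,dep):
    K,R,o=C;v,u=np.mgrid[:480,:640]
    d=np.stack([(u-K[0,2])/K[0,0],(v-K[1,2])/K[1,1],np.ones(u.shape)],-1)*dep[...,None]
    return d@R.T+o
E
python3 - <<'E'
from h import *
print(robot.get_obs())
for n in('scene','side','wrist'):
    C=cam(n);p,d=snapshot(n);save(n+'0',p);np.savez(n+'0.npz',p=p,d=d);print(n,C[2],C[1][:,2],C[0][0,0])
E
```

```text
{'time': 0.0, 'joint_positions': array([-1.36109536e+00,  8.79476632e-02,  1.37223240e+00, -1.26202571e-05,
        1.68362792e+00, -1.03089026e-01]), 'qvel': array([-0.00106165,  0.00020808,  0.00137093, -0.00078211, -0.00184154,
        0.00121692]), 'joint_torque': array([-3.37675829e-04, -3.40174198e+01, -3.02436054e+01,  7.16576516e-02,
        3.27017403e-02, -1.73045414e-04]), 'tool_pos': array([ 0.16912397, -0.52276863,  0.2043193 ]), 'ee_rot': array([-3.13938779e+00, -2.15495131e-04,  3.12788352e-01]), 'wrist_force': array([-0.18944227,  0.31458719,  0.53799292]), 'wrist_torque': array([-0.04441777, -0.02829177, -0.01013259]), 'width': 0.09405292203649865}
scene [ 1.14446472 -0.60079671  1.39154629] [-0.37218438  0.36813828 -0.85202875] 614.0197600353149
side [0.50881478 0.94388822 0.79197367] [ 0.03174686 -0.7743252  -0.63199099] 541.3206753654258
wrist [ 0.23430939 -0.50091392  0.38349868] [-0.23150177 -0.0738028  -0.97003097] 376.8930047072576
```

View pics/scene0.png

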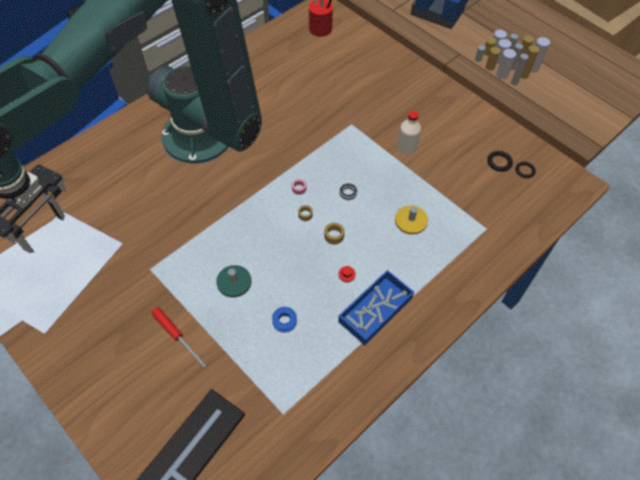

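View pics/side0.png

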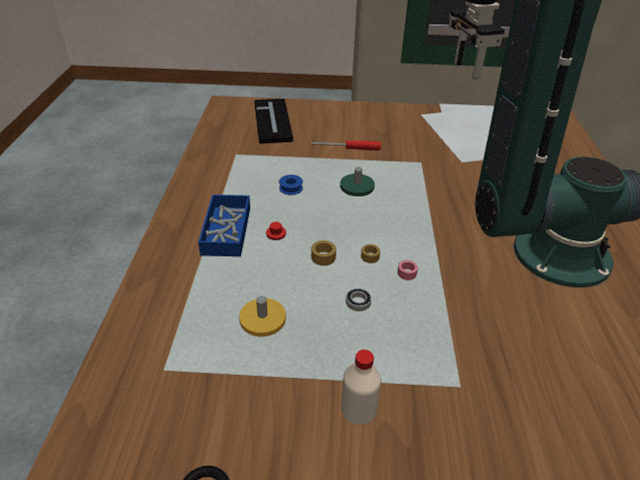

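The scene camera shows the green stand at (234,281), pulley (284,319), bearing (348,190), small brass ring (306,213), large brass ring (334,233), pink ring (299,186) and cap (347,273). The side view agrees. Next I measure these in both views.

```bash
cat >> h.py <<'E'
def mec(P):
    c,r=cv2.minEnclosingCircle(P[:,:2].astype(np.float32)*1000);return np.round(np.array(c)/1000,4),round(2*r,1)
def top(C,d,seed,rad,zlo,zhi):
    """points around a seed (x,y) between two heights -> enclosing circle"""
    W=cloud(C,d);m=(d>0)&(np.hypot(W[...,0]-seed[0],W[...,1]-seed[1])<rad)&(W[...,2]>zlo)&(W[...,2]<zhi)
    P=W[m]
    return (len(P),*mec(P),np.round(np.percentile(P[:,2],[5,50,95]),4)) if len(P)>3 else None
E
python3 - <<'E'
from h import *
S={'green':(234,284,.045,.008,.02),'pin':(234,284,.04,.05,.07),'pulley':(284,319,.045,.018,.03),'bearing':(348,190,.04,.010,.02),'small':(306,213,.035,.013,.03),'large':(334,233,.04,.013,.035),'cap':(347,275,.04,.012,.022),'capgrip':(347,275,.04,.031,.04),'pink':(299,186,.035,.013,.03)}
A=np.load('scene0.npz');C=cam('scene');Cs=cam('side');B=np.load('side0.npz')
for k,(u,v,r,a,b) in S.items():
    s=plane(C,(u,v),.015)[0]
    print(k,s[:2].round(3),top(C,A['d'],s,r,a,b),top(Cs,B['d'],s,r,a,b))
E
```

```text
green [ 0.47  -0.243] (583, array([ 0.4663, -0.2397]), 87.0, array([0.0092, 0.0133, 0.0185])) (356, array([ 0.4688, -0.2407]), 88.7, array([0.0115, 0.0145, 0.0175]))
pin [ 0.47  -0.243] (52, array([ 0.46  , -0.2367]), 22.9, array([0.051 , 0.0552, 0.0608])) (41, array([ 0.4604, -0.232 ]), 21.8, array([0.0521, 0.0572, 0.0603]))
pulley [ 0.63  -0.215] (355, array([ 0.6289, -0.2138]), 63.1, array([0.0189, 0.0231, 0.0281])) (240, array([ 0.6318, -0.2139]), 68.4, array([0.0204, 0.0242, 0.027 ]))
bearing [0.457 0.178] (146, array([0.4602, 0.1776]), 57.3, array([0.0108, 0.0152, 0.019 ])) (323, array([0.458, 0.18 ]), 57.1, array([0.0116, 0.0149, 0.0178]))
small [0.434 0.039] (122, array([0.431 , 0.0387]), 46.9, array([0.0145, 0.0198, 0.0259])) (195, array([0.431 , 0.0425]), 44.2, array([0.0135, 0.0204, 0.0236]))
large [0.533 0.05 ] (252, array([0.5323, 0.0477]), 59.9, array([0.0153, 0.0252, 0.032 ])) (390, array([0.5332, 0.0508]), 59.6, array([0.0147, 0.0264, 0.0308]))
cap [ 0.648 -0.015] (113, array([ 0.6451, -0.0149]), 48.2, array([0.0134, 0.0179, 0.0211])) (140, array([ 0.6452, -0.0103]), 48.3, array([0.0131, 0.0178, 0.0211]))
capgrip [ 0.648 -0.015] (82, array([ 0.6443, -0.0145]), 30.7, array([0.0319, 0.035 , 0.0389])) (95, array([ 0.6454, -0.01  ]), 32.2, array([0.0323, 0.0361, 0.0385]))
pink [0.353 0.087] (110, array([0.3534, 0.0844]), 46.7, array([0.0149, 0.0203, 0.0243])) (212, array([0.3534, 0.0888]), 43.8, array([0.0138, 0.0203, 0.0243]))
```

Request:
servo_tool(series="-1 4 -2 0 0; -1 8 -4 0 0; -1 12 -5.5 0 0; -1 16 -7.5 0 0; -1 20 -9 0 0.06; -1 24 -11 0 0.12; -1 28 -13 0 0.19; -1 32 -15 0 0.25; -1 36 -16.5 0 0.313; -1 40.8 -18.7 0 0.313; -1 40.8 -18.7 0 0.313; -1 40.8 -18.7 0 0.313; -1 40.8 -18.7 0 0.313")

```text
time: 1.23
tool_pos: [0.5004, -0.2186, 0.2047]
ee_rot: [-3.141, 0.002, 0.003]
wrist_force: [-0.4, -0.7, 0.5]
width: 0.094
```

```bash
python3 - <<'E'
from h import *
o=robot.get_obs();print(o['tool_pos'],o['ee_rot'],o['time'])
C=cam('wrist');p,d=snapshot('wrist');save('w1',p);np.savez('w1.npz',p=p,d=d,R=C[1],o=C[2])
for k,s,r,a,b in [('green',(.467,-.24),.05,.008,.02),('pin',(.462,-.236),.035,.053,.066),('pulley',(.63,-.214),.045,.018,.03)]:
    print(k,top(C,d,s,r,a,b))
E
```

```text
[ 0.50042437 -0.21855363  0.20470145] [-3.14134053e+00  1.62899817e-03  3.22616274e-03] 1.2333
green (4885, array([ 0.4576, -0.2344]), 89.7, array([0.0124, 0.0137, 0.015 ]))
pin (347, array([ 0.4574, -0.2341]), 20.0, array([0.0544, 0.0573, 0.0595]))
pulley (3216, array([ 0.628 , -0.2133]), 61.9, array([0.0223, 0.0237, 0.025 ]))
```

View pics/w1.png

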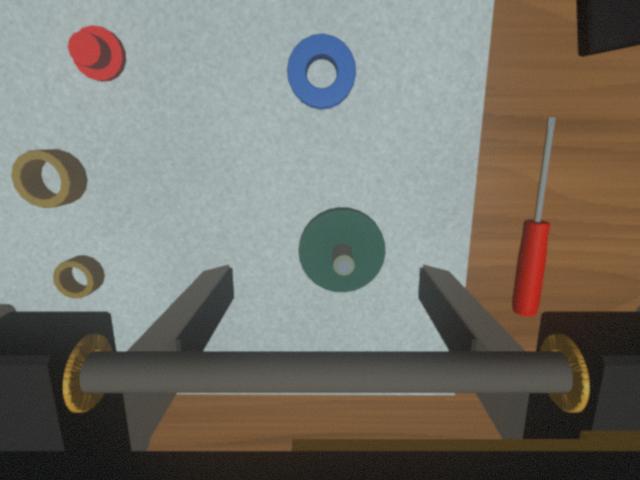

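The wrist view shows the green foot at (342,250), the pin top at (343,265) and the pulley at (321,71). The depth circles match the true diameters (89.7, 20.0 and 61.9 mm), so I pick the pulley.

Request:
servo_tool(series="-1 4 -0.2 2 0; -1 8 -0.4 4 0; -1 11 -0.5 7 0; -1 12.75 -0.53 10 0; -1 12.75 -0.53 13 0; -1 12.75 -0.53 16 0; -1 12.75 -0.53 18 0; -1 12.75 -0.53 19.3 0; -1 12.75 -0.53 19.9 0; -1 12.75 -0.53 19.9 0; -1 12.75 -0.53 19.9 0; 1 12.75 -0.53 19.9 0; 1 12.75 -0.53 19.9 0; 1 12.75 -0.53 19.9 0; 1 12.75 -0.53 19.9 0; 1 12.75 -0.53 19.9 0; 1 12.75 -0.53 19.9 0; 1 12.75 -0.53 19.9 0")

```text
time: 2.78
tool_pos: [0.6277, -0.2144, 0.0071]
ee_rot: [-3.142, -0.001, 0.0]
wrist_force: [-0.8, 0.5, 2.9]
width: 0.0608
```

Request:
servo_tool(series="1 0 0 -1.5 0; 1 0 0 -4 0; 1 0 0 -7 0; 1 -2 0.2 -9 0; 1 -5 0.5 -9.5 0; 1 -8 0.9 -9.5 0; 1 -11 1.3 -9.5 0; 1 -14 1.7 -9.5 0; 1 -16.5 1.99 -9.5 0; 1 -17.05 1.99 -9.5 0; 1 -17.05 1.99 -9.5 0; 1 -17.05 1.99 -9.5 0; 1 -17.05 1.99 -9.5 0")

```text
time: 3.87
tool_pos: [0.458, -0.2344, 0.1015]
ee_rot: [3.142, -0.001, 0.0]
wrist_force: [0.5, 0.2, -0.8]
width: 0.0611
```

```bash
python3 - <<'E'
from h import *
o=robot.get_obs();print(o['tool_pos'],o['ee_rot'],o['width'])
C=cam('wrist');p,d=snapshot('wrist');save('w2',p)
t=o['tool_pos']
for a,b in [(.105,.13),(.118,.128),(-.01,.005)]: print(top(C,d,t,.04,a,b))
for n in('scene','side'): 
    p,d=snapshot(n);save(n+'2',p)
E
```

```text
[ 0.45799427 -0.23441942  0.10148268] [ 3.14150096e+00 -7.89562761e-04  3.48951098e-04] 0.061147399184145586
(12047, array([ 0.4655, -0.2344]), 78.5, array([0.1122, 0.118 , 0.1209]))
(6167, array([ 0.4657, -0.2344]), 78.4, array([0.118 , 0.1185, 0.1235]))
None
```

View pics/w2.png

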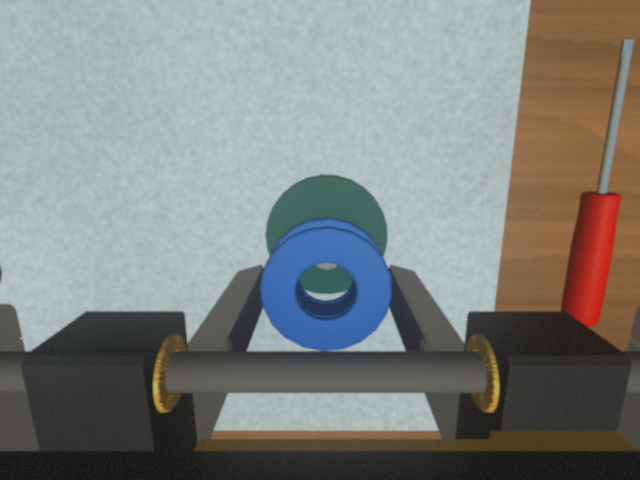

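The held pulley is at (326,284) with its bore visible, and the green foot is behind it at (327,225). I measure both by colour on their planes.

```bash
cat >> h.py <<'E'
def cmask(p,lo,hi):
    m=cv2.inRange(cv2.cvtColor(p,cv2.COLOR_RGB2HSV),np.array(lo),np.array(hi))
    n,l,s,_=cv2.connectedComponentsWithStats(m);return (l==1+np.argmax(s[1:,4])).astype(np.uint8)
def circ(P):
    A=np.c_[2*P[:,:2],np.ones(len(P))];x=np.linalg.lstsq(A,(P[:,:2]**2).sum(1),rcond=None)[0]
    return x[:2].round(4),round(2000*np.sqrt(x[2]+x[0]**2+x[1]**2),1)
def contour(m): return max(cv2.findContours(m,0,1)[0],key=cv2.contourArea)[:,0,:]
E
python3 - <<'E'
from h import *
C=cam('wrist');p=cv2.imread('pics/w2.png')[...,::-1].copy()
b=cmask(p,(105,120,60),(125,255,255));c=contour(b)
P=plane(C,c,.1185);c2=c[c[:,1]>275]   # near half: upper rim only
print('pulley',circ(plane(C,c2[(c2[:,1]>=285)],.1185)),mec(plane(C,c[c[:,1]>235],.1185)))
g=cmask(p,(60,60,20),(95,255,200));c=contour(g)
print(c.min(0),c.max(0))
c=c[c[:,1]<215];print('foot',circ(plane(C,c,.014)))
E
```

```text
pulley (array([ 0.4588, -0.2338]), np.float64(60.1)) (array([ 0.4594, -0.234 ]), 63.5)
[267 177] [386 254]
foot (array([ 0.458 , -0.2343]), np.float64(86.1))
```

Request:
servo_tool(series="1 -0.06 0 1.5 0; 1 -0.06 0 3 0; 1 -0.06 0 3.5 0; 1 -0.06 0 4 0; 1 -0.06 0 4.5 0; 1 -0.06 0 5 0; 1 -0.06 0 5.6 0; 1 -0.06 0 6.2 0; 1 -0.06 0 6.8 0; 1 -0.06 0 7.3 0; 1 -0.06 0 7.7 0; 1 -0.06 0 7.9 0; 1 -0.06 0 8 0; 1 -0.06 0 8 0; 1 -0.06 0 8 0")

```text
time: 5.27
tool_pos: [0.4566, -0.2346, 0.0218]
ee_rot: [3.141, -0.001, -0.0]
wrist_force: [-0.2, -0.4, -0.9]
width: 0.0606
```

Request:
servo_tool(series="1 0 0 0.06 0; 1 0 0 0.08 0; 1 0 0 0.08 0; -1 0 0 0.05 0; -1 0 0 0 0; -1 0 0 0 0; -1 0 0 0 0; -1 0 0 0 0; -1 0 0 -2 0; -1 0 0 -5 0; -1 0 0 -9 0; -1 0 0 -13 0; -1 0 0 -16 0; -1 0 0 -18 0; -1 0 0 -18 0; -1 0 0 -18 0")

```text
time: 6.6
tool_pos: [0.4569, -0.2348, 0.2027]
ee_rot: [3.14, -0.002, -0.0]
wrist_force: [0.3, 0.1, -0.9]
width: 0.094
```

```bash
python3 - <<'E'
from h import *
C=cam('wrist');p,d=snapshot('wrist');save('w3',p)
print(robot.get_obs()['tool_pos'],top(C,d,(.4575,-.2343),.045,.033,.042),top(C,d,(.4575,-.2343),.02,.054,.066),
 top(C,d,(.4575,-.2343),.047,.010,.017))
E
```

```text
[ 0.45602509 -0.2342583   0.20062418] (2696, array([ 0.4568, -0.2343]), 61.9, array([0.0364, 0.0377, 0.039 ])) (375, array([ 0.4573, -0.2345]), 19.8, array([0.0548, 0.0576, 0.0596])) (2970, array([ 0.4574, -0.2344]), 89.7, array([0.0124, 0.0137, 0.0151]))
```

The pulley is seated: top at 37.7 mm and centre 0.6 mm from the pin. Bearing next.

Request:
servo_tool(series="-1 0 -4 0 0; -1 0 -8 0 0; -1 0 -12 0 0; -1 0 -16 0 0; -1 0 -20 0 0; -1 0 -24 0 0; -1 0 -28 0 0; -1 0 -32 0 0; -1 0 -36 0 0; -1 0 -39 0 0; -1 0.3 -41.4 0 0; -1 0.3 -41.4 0 0; -1 0.3 -41.4 0 0; -1 0.3 -41.4 0 0")

```text
time: 7.82
tool_pos: [0.4585, 0.1788, 0.1995]
ee_rot: [3.14, 0.004, -0.0]
wrist_force: [-0.2, -0.2, 0.7]
width: 0.0938
```

```bash
python3 - <<'E'
from h import *
C=cam('wrist');o=robot.get_obs();p,d=snapshot('wrist');save('w4',p)
print(o['tool_pos'],o['ee_rot'],top(C,d,(.459,.179),.04,.011,.019),top(C,d,(.431,.040),.035,.017,.027),top(C,d,(.353,.086),.035,.017,.027))
E
```

```text
[0.45854705 0.1787874  0.19947118] [ 3.13986146e+00  3.51660176e-03 -2.74729548e-04] (1497, array([0.4554, 0.1801]), 51.6, array([0.013 , 0.0149, 0.0163])) (841, array([0.429 , 0.0411]), 42.1, array([0.0182, 0.0215, 0.023 ])) (576, array([0.3511, 0.0896]), 42.4, array([0.0183, 0.0213, 0.0228]))
```

View pics/w4.png

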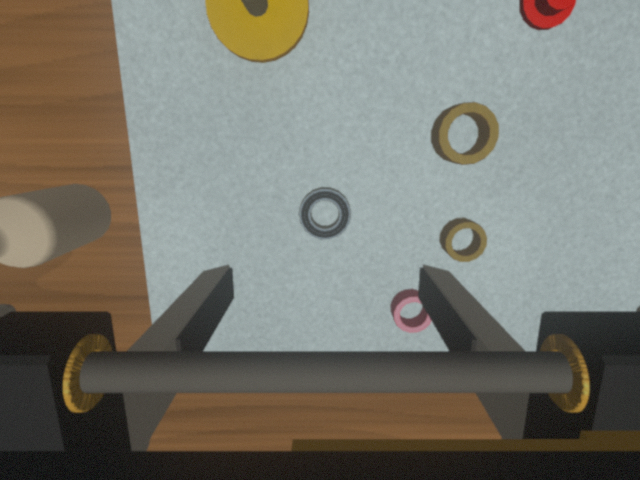

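The bearing is at (325,212) and the bottle is well clear on the left.

Request:
servo_tool(series="-1 -0.31 -0.13 4 0; -1 -0.31 -0.13 8 0; -1 -0.31 -0.13 12 0; -1 -0.31 -0.13 15 0; -1 -0.31 -0.13 17 0; -1 -0.31 -0.13 18.5 0; -1 -0.31 -0.13 19.3 0; -1 -0.31 -0.13 19.6 0; -1 -0.31 -0.13 19.6 0; -1 -0.31 -0.13 19.6 0; 1 -0.31 -0.13 19.6 0; 1 -0.31 -0.13 19.6 0; 1 -0.31 -0.13 19.6 0; 1 -0.31 -0.13 19.6 0; 1 -0.31 -0.13 19.6 0; 1 -0.31 -0.13 19.6 0; 1 -0.31 -0.13 19.6 0; 1 -0.31 -0.13 19.6 0")

```text
time: 9.37
tool_pos: [0.4563, 0.1807, 0.0055]
ee_rot: [3.141, -0.0, -0.0]
wrist_force: [0.2, -0.5, 0.8]
width: 0.0502
```

Request:
servo_tool(series="1 0 0 -2 0; 1 0 0 -5 0; 1 0 2 -8 0; 1 0 5 -9.5 0; 1 0 9 -9.5 0; 1 0 13 -9.5 0; 1 0 17 -9.5 0; 1 0 21 -9.5 0; 1 0 25 -9.5 0; 1 0 29 -9.5 0; 1 0 33 -9.5 0; 1 0 36.5 -9.5 0; 1 0.1 39.5 -9.5 0; 1 0.2 41 -9.5 0; 1 0.2 41.45 -9.5 0; 1 0.2 41.45 -9.5 0; 1 0.2 41.45 -9.5 0; 1 0.2 41.45 -9.5 0")

```text
time: 10.87
tool_pos: [0.4583, -0.232, 0.1003]
ee_rot: [-3.141, 0.0, 0.002]
wrist_force: [-1.2, -0.3, -0.3]
width: 0.0504
```

```bash
python3 - <<'E'
from h import *
o=robot.get_obs();t=o['tool_pos'];print(t,o['ee_rot'],o['width'])
C=cam('wrist');p,d=snapshot('wrist');save('w5',p);np.savez('w5.npz',p=p,d=d)
W=cloud(C,d);m=(np.hypot(W[...,0]-t[0],W[...,1]-t[1])<.035)&(d>0)&(W[...,2]>.09)&(W[...,2]<.16)
print(np.histogram(W[m][:,2],bins=np.arange(.09,.16,.004)))
g=cmask(p,(60,60,20),(95,255,200));c=contour(g);print(c.min(0),c.max(0))
print('foot',circ(plane(C,c[c[:,1]<c[:,1].min()+38],.014)))
E
```

```text
[ 0.45827513 -0.23196425  0.10031912] [-3.14068016e+00  2.74936667e-04  1.70078700e-03] 0.050364211639486775
(array([   0,  142,  382,  468, 4199, 2133,  228,  209,  249,  266,  278,
        298,  345,  341,  383,  401,  428]), array([0.09 , 0.094, 0.098, 0.102, 0.106, 0.11 , 0.114, 0.118, 0.122,
       0.126, 0.13 , 0.134, 0.138, 0.142, 0.146, 0.15 , 0.154, 0.158]))
[270 177] [389 267]
foot (array([ 0.473 , -0.2344]), np.float64(56.7))
```

View pics/w5.png

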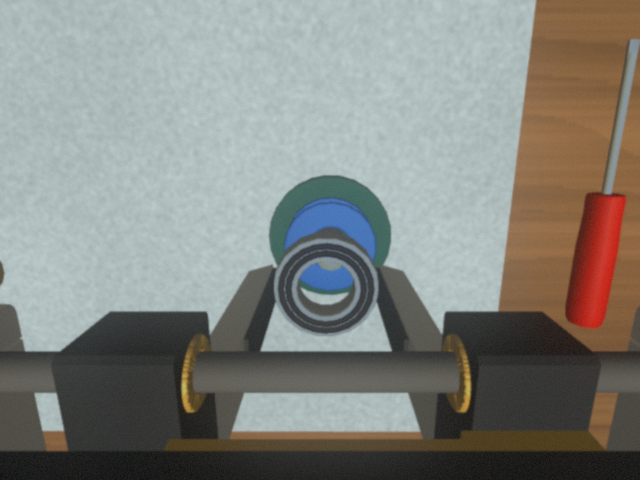

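```bash
python3 - <<'E'
from h import *
C=cam('wrist');A=np.load('w5.npz');p,d=A['p'],A['d'];W=cloud(C,d);t=robot.get_obs()['tool_pos']
m=(np.hypot(W[...,0]-t[0],W[...,1]-t[1])<.026)&(W[...,2]>.106)&(W[...,2]<.1135)&(d>0)
P=W[m];print('bearing',mec(P),np.median(P[:,2]),P[:,0].min(),P[:,0].max(),P[:,1].min(),P[:,1].max(), np.mean(P[:,:2],0))
g=cmask(p,(60,60,20),(95,255,200));c=contour(g)
rows=[(v,c[c[:,1]==v,0].min(),c[c[:,1]==v,0].max()) for v in range(178,231,3)]
pts=np.array([(u,v) for v,a,b in rows for u in(a,b)]);print('foot',circ(plane(C,pts,.014)))
b=cmask(p,(105,120,60),(125,255,255));c=contour(b);pts=c[c[:,1]<232];print('pulley',c.min(0),c.max(0),circ(plane(C,pts,.038)))
g=cv2.cvtColor(p,cv2.COLOR_RGB2GRAY)[255:335,250:410];print('tool',t,plane(C,(326.5,286),np.median(P[:,2])))
E
```

```text
bearing (array([ 0.4583, -0.2319]), 52.0) 0.1098001068096193 0.4325821179130793 0.4827546437507759 -0.2570904164646265 -0.20609576900158075 [ 0.45877597 -0.23164818]
foot (array([ 0.4583, -0.2345]), np.float64(86.2))
pulley [284 198] [375 260] (array([ 0.4736, -0.2342]), np.float64(38.1))
tool [ 0.45833036 -0.23194478  0.10043506] [[ 0.45844857 -0.23185832  0.10980011]]
```

Request:
servo_tool(series="1 -0.05 0.25 0.5 0; 1 -0.05 0.25 1.5 0; 1 -0.05 0.25 2.5 0; 1 -0.05 0.25 3 0; 1 -0.05 0.25 3.5 0; 1 -0.05 0.25 4 0; 1 -0.05 0.25 4.5 0; 1 -0.05 0.25 5 0; 1 -0.05 0.25 5.3 0; 1 -0.05 0.25 5.6 0; 1 -0.05 0.25 5.7 0; 1 -0.05 0.25 5.7 0; 1 -0.05 0.25 5.7 0")

```text
time: 12.0
tool_pos: [0.4579, -0.2363, 0.0437]
ee_rot: [3.141, -0.001, -0.0]
wrist_force: [0.4, 0.7, -1.3]
width: 0.0504
```

Request:
servo_tool(series="1 0 0 0.05 0; 1 0 0 0.05 0; -1 0 0 0.03 0; -1 0 0 0 0; -1 0 0 0 0; -1 0 0 0 0; -1 0 0 0 0; -1 0 0 -2 0; -1 0 0 -5 0; -1 0 0 -9 0; -1 0 0 -12 0; -1 0 0 -15 0; -1 0 0 -16 0; -1 0 0 -16 0; -1 0 0 -16 0")

```text
time: 13.25
tool_pos: [0.4575, -0.2361, 0.2026]
ee_rot: [-3.141, 0.001, -0.0]
wrist_force: [0.0, -0.7, -1.3]
width: 0.0939
```

```bash
python3 - <<'E'
from h import *
C=cam('wrist');o=robot.get_obs();p,d=snapshot('wrist');save('w6',p);s=(.4577,-.2345)
print(o['tool_pos'],top(C,d,s,.035,.049,.0545),top(C,d,s,.012,.0545,.066),top(C,d,s,.045,.034,.042),top(C,d,s,.05,.010,.017))
E
```

```text
[ 0.45752496 -0.23605888  0.20256677] (1804, array([ 0.4569, -0.2357]), 51.9, array([0.0511, 0.0528, 0.0541])) (361, array([ 0.4572, -0.2343]), 19.5, array([0.0549, 0.0578, 0.0595])) (859, array([ 0.457 , -0.2342]), 61.7, array([0.0361, 0.0376, 0.0395])) (2907, array([ 0.4575, -0.2343]), 89.8, array([0.0124, 0.0137, 0.015 ]))
```

View pics/w6.png

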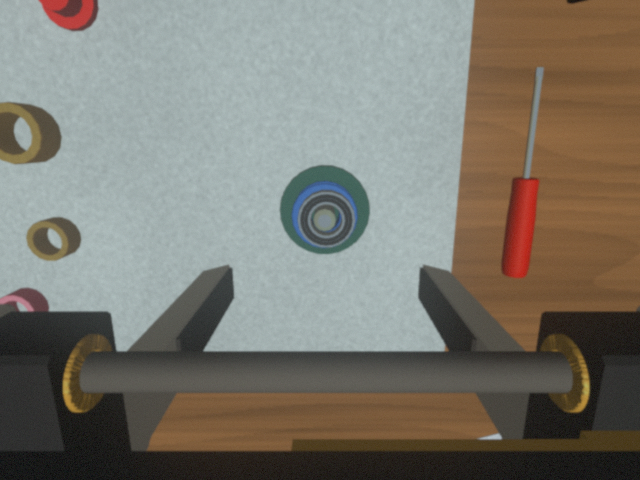

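The bearing is seated, with its top at 52.8 mm and 1.4 mm off the pin. Spacer next.

Request:
servo_tool(series="-1 -0.4 -4 0 0; -1 -0.8 -8 0 0; -1 -1.2 -12 0 0; -1 -1.6 -16 0 0; -1 -2 -20 0 0; -1 -2.5 -24 0 0; -1 -2.85 -27 0 0; -1 -2.85 -27.7 0 0; -1 -2.85 -27.7 0 0; -1 -2.85 -27.7 0 0; -1 -2.85 -27.7 0 0")

```text
time: 14.22
tool_pos: [0.429, 0.0397, 0.2022]
ee_rot: [3.141, 0.002, -0.002]
wrist_force: [0.3, -0.2, 0.5]
width: 0.0939
```

```bash
python3 - <<'E'
from h import *
C=cam('wrist');o=robot.get_obs();p,d=snapshot('wrist')
print(o['tool_pos'],o['ee_rot'],top(C,d,(.429,.041),.035,.018,.026))
E
```

```text
[0.42904729 0.03965171 0.20222121] [ 3.14077177e+00  2.26942828e-03 -1.69178295e-03] (785, array([0.4287, 0.0411]), 41.8, array([0.0198, 0.0215, 0.0227]))
```

Move x -0.04, y -0.14, and descend to about 5 mm.

Request:
servo_tool(series="-1 -0.04 -0.14 4 0; -1 -0.04 -0.14 8 0; -1 -0.04 -0.14 12 0; -1 -0.04 -0.14 15 0; -1 -0.04 -0.14 17 0; -1 -0.04 -0.14 18.5 0; -1 -0.04 -0.14 19.3 0; -1 -0.04 -0.14 19.7 0; -1 -0.04 -0.14 19.7 0; -1 -0.04 -0.14 19.7 0; 1 -0.04 -0.14 19.7 0; 1 -0.04 -0.14 19.7 0; 1 -0.04 -0.14 19.7 0; 1 -0.04 -0.14 19.7 0; 1 -0.04 -0.14 19.7 0; 1 -0.04 -0.14 19.7 0; 1 -0.04 -0.14 19.7 0; 1 -0.04 -0.14 19.7 0; 1 -0.04 -0.14 19.7 0")

```text
time: 15.85
tool_pos: [0.4288, 0.0421, 0.0065]
ee_rot: [3.141, 0.0, -0.0]
wrist_force: [0.9, -0.1, -0.0]
width: 0.0415
```

Request:
servo_tool(series="1 0 0 -2 0; 1 0 0 -5 0; 1 0 1 -8 0; 1 0.3 4 -10 0; 1 0.7 8 -10 0; 1 1.1 12 -10 0; 1 1.6 16 -10 0; 1 2 20 -10 0; 1 2.5 23.5 -10 0; 1 2.87 26 -10 0; 1 2.87 27.54 -10 0; 1 2.87 27.54 -10 0; 1 2.87 27.54 -10 0; 1 2.87 27.54 -10 0")

```text
time: 17.02
tool_pos: [0.4572, -0.2322, 0.106]
ee_rot: [-3.14, 0.001, 0.0]
wrist_force: [0.1, -0.5, -1.2]
width: 0.0417
```

```bash
cat >> h.py <<'E'
def held(name,zt,r,tol=.0035):
    """held part's top circle (points at tcp+zt) and the foot's circle in one wrist view"""
    o=robot.get_obs();t=o['tool_pos'];print('tcp',t,o['ee_rot'],o['width'])
    C=cam('wrist');p,d=snapshot('wrist');save(name,p);W=cloud(C,d)
    rr=np.hypot(W[...,0]-t[0],W[...,1]-t[1]);m=(rr<r+.003)&(d>0)&(abs(W[...,2]-t[2]-zt)<tol);P=W[m]
    print('part',mec(P),np.median(P[:,2]),len(P),P[:,:2].min(0),P[:,:2].max(0))
    g=cmask(p,(60,60,20),(95,255,200));c=contour(g);v0=c[:,1].min()
    pts=np.array([(f(c[c[:,1]==v,0]),v) for v in range(v0+1,v0+54,3) for f in(np.min,np.max)])
    print('foot',circ(plane(C,pts,.014)))
E
python3 - <<'E'
from h import *
held('w7',.0165,.021)
E
```

```text
tcp [ 0.4572121  -0.23219407  0.10596011] [-3.14030490e+00  8.44315407e-04  1.42350634e-04] 0.04167399254648126
part (array([ 0.4576, -0.2322]), 47.6) 0.12104967577860881 3366 [ 0.43642789 -0.25475626] [ 0.47786576 -0.20926463]
foot (array([ 0.458 , -0.2345]), np.float64(86.4))
```

View pics/w7.png

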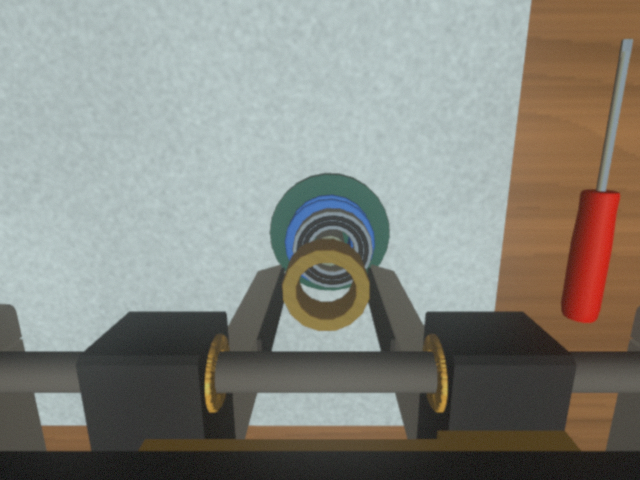

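Request:
servo_tool(series="1 0 0.12 1 0; 1 0 0.12 2 0; 1 0 0.12 2.5 0; 1 0 0.12 2.5 0; 1 0 0.12 2.5 0; 1 0 0.12 2.5 0")

```text
time: 17.57
tool_pos: [0.4576, -0.2342, 0.0815]
ee_rot: [3.141, -0.0, 0.0]
wrist_force: [0.1, -0.2, -1.5]
width: 0.0416
```

```bash
python3 - <<'E'
from h import *
held('w8',.0155,.021,.0025)
E
```

```text
tcp [ 0.45759659 -0.2342321   0.08150562] [ 3.14144754e+00 -8.49323764e-05  1.07124898e-04] 0.041627067955839016
part (array([ 0.4582, -0.2342]), 47.4) 0.09654430490246338 3291 [ 0.43675178 -0.25678594] [ 0.4780911  -0.21137173]
foot (array([ 0.4582, -0.2345]), np.float64(86.3))
```

Request:
servo_tool(series="1 0 0 0.5 0; 1 0 0 1 0; 1 0 0 1.4 0; 1 0 0 1.7 0; 1 0 0 2 0; 1 0 0 2.1 0; 1 0 0 2.15 0; 1 0 0 2.15 0; 1 0 0 2.15 0")

```text
time: 18.37
tool_pos: [0.4576, -0.2345, 0.0602]
ee_rot: [3.141, -0.0, -0.0]
wrist_force: [-0.2, -0.0, -1.8]
width: 0.0416
```

Request:
servo_tool(series="1 0 0 0.05 0; 1 0 0 0.1 0; 1 0 0 0.1 0; 1 0 0 0.1 0")

```text
time: 18.7
tool_pos: [0.4577, -0.2345, 0.0595]
ee_rot: [3.141, -0.001, -0.0]
wrist_force: [-0.3, 0.6, 0.6]
width: 0.042
```

Contact: the weight has come off the wrist. I release, lift and check.

Request:
servo_tool(series="-1 0 0 0 0; -1 0 0 0 0; -1 0 0 0 0; -1 0 0 0 0; -1 0 0 0 0; -1 0 0 -2 0; -1 0 0 -5 0; -1 0 0 -9 0; -1 0 0 -12 0; -1 0 0 -14 0; -1 0 0 -14 0; -1 0 0 -14 0")

```text
time: 19.7
tool_pos: [0.4581, -0.2347, 0.2002]
ee_rot: [3.14, -0.003, -0.0]
wrist_force: [0.2, 0.3, -0.2]
width: 0.094
```

```bash
python3 - <<'E'
from h import *
C=cam('wrist');o=robot.get_obs();p,d=snapshot('wrist');save('w9',p);s=(.4577,-.2345)
print(o['tool_pos'],top(C,d,s,.03,.070,.080),top(C,d,s,.05,.010,.017))
E
```

```text
[ 0.45810311 -0.23474627  0.20015991] (1095, array([ 0.4576, -0.234 ]), 41.8, array([0.0724, 0.0745, 0.0758])) (2896, array([ 0.4573, -0.2344]), 89.7, array([0.0123, 0.0137, 0.0151]))
```

The spacer is seated, with its top at 74.5 mm and centred. Cap next.

Request:
servo_tool(series="-1 2.3 -2.8 0 0; -1 4.6 -5.6 0 0; -1 6.9 -8.4 0 0; -1 9.2 -11.2 0 0; -1 11.5 -14 0 0; -1 13.8 -16.8 0 0; -1 16 -19.5 0 0; -1 18 -21.8 0 0; -1 18.5 -22.3 0 0; -1 18.5 -22.3 0 0; -1 18.5 -22.3 0 0; -1 18.5 -22.3 0 0; -1 18.5 -22.3 0 0")

```text
time: 20.83
tool_pos: [0.6417, -0.0128, 0.1987]
ee_rot: [3.141, 0.001, -0.002]
wrist_force: [-0.7, -0.1, -0.3]
width: 0.0938
```

```bash
python3 - <<'E'
from h import *
C=cam('wrist');o=robot.get_obs();p,d=snapshot('wrist');save('w10',p);s=(.643,-.012)
print(o['tool_pos'],o['ee_rot'],top(C,d,s,.035,.014,.021),top(C,d,s,.03,.033,.04))
E
```

```text
[ 0.64169299 -0.01282514  0.19873734] [ 3.14118709e+00  7.94731805e-04 -2.13303004e-03] (963, array([ 0.6433, -0.0118]), 45.9, array([0.0164, 0.0177, 0.019 ])) (688, array([ 0.6435, -0.012 ]), 28.0, array([0.0344, 0.0357, 0.0369]))
```

View pics/w10.png

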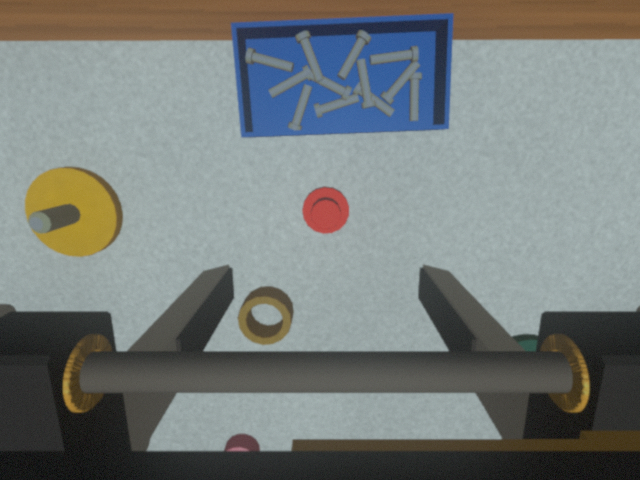

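The cap is at (326,209) and the bin is clear beyond it. I grip by the flange.

Request:
servo_tool(series="-1 0.17 -0.09 4 0; -1 0.17 -0.09 8 0; -1 0.17 -0.09 12 0; -1 0.17 -0.09 15 0; -1 0.17 -0.09 17 0; -1 0.17 -0.09 18.5 0; -1 0.17 -0.09 19.2 0; -1 0.17 -0.09 19.4 0; -1 0.17 -0.09 19.4 0; -1 0.17 -0.09 19.4 0; 1 0.17 -0.09 19.4 0; 1 0.17 -0.09 19.4 0; 1 0.17 -0.09 19.4 0; 1 0.17 -0.09 19.4 0; 1 0.17 -0.09 19.4 0; 1 0.17 -0.09 19.4 0; 1 0.17 -0.09 19.4 0; 1 0.17 -0.09 19.4 0; 1 0.17 -0.09 19.4 0")

```text
time: 22.47
tool_pos: [0.6442, -0.0106, 0.0049]
ee_rot: [3.141, 0.0, -0.0]
wrist_force: [0.1, -0.0, -0.1]
width: 0.0451
```

Request:
servo_tool(series="1 0 0 -2 0; 1 0 0 -5 0; 1 0 0 -8.5 0; 1 -1 1.2 -11.5 0; 1 -3.3 4 -11.5 0; 1 -5.6 6.8 -11.5 0; 1 -7.9 9.6 -11.5 0; 1 -10.2 12.4 -11.5 0; 1 -12.5 15.2 -11.5 0; 1 -14.8 18 -11.5 0; 1 -16.8 20.3 -11.5 0; 1 -18.2 22 -11.5 0; 1 -18.58 22.25 -11.5 0; 1 -18.58 22.25 -11.5 0; 1 -18.58 22.25 -11.5 0; 1 -18.58 22.25 -11.5 0; 1 -18.58 22.25 -11.5 0")

```text
time: 23.88
tool_pos: [0.4592, -0.2319, 0.1199]
ee_rot: [-3.141, -0.0, 0.002]
wrist_force: [-0.3, 0.1, -1.1]
width: 0.0452
```

```bash
python3 - <<'E'
from h import *
held('w11',.0135,.023,.0025); held('w11b',.0315,.014,.0025)
E
```

```text
tcp [ 0.45920096 -0.23191527  0.11989905] [-3.14126147e+00 -1.49995201e-04  1.72099127e-03] 0.0452154742771867
part (array([ 0.4599, -0.232 ]), 51.5) 0.13278293293793295 3341 [ 0.43767212 -0.25680786] [ 0.48117978 -0.20720567]
foot (array([ 0.458 , -0.2345]), np.float64(86.2))
tcp [ 0.45916386 -0.23197055  0.11989342] [-3.14134660e+00 -9.31396997e-05  1.71029688e-03] 0.0449212577262222
part (array([ 0.4582, -0.2312]), 28.2) 0.15074505301134536 3016 [ 0.44427753 -0.24496082] [ 0.47220707 -0.21752473]
foot (array([ 0.4583, -0.2346]), np.float64(85.9))
```

View pics/w11.png

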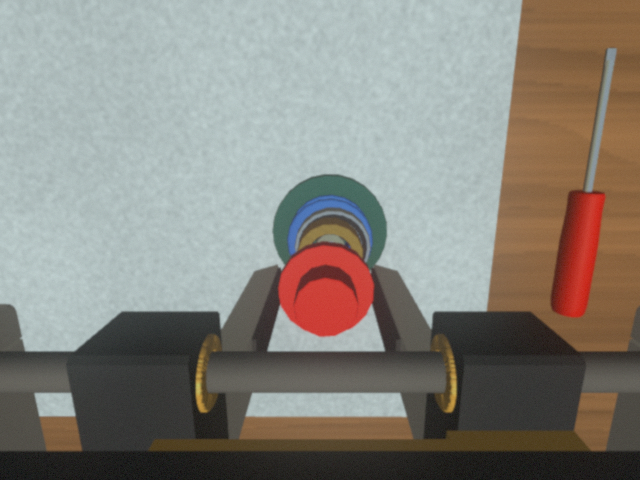

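Request:
servo_tool(series="1 0 0.22 1 0; 1 0 0.22 2 0; 1 0 0.22 2.5 0; 1 0 0.22 2.5 0; 1 0 0.22 2.5 0; 1 0 0.22 2.5 0")

```text
time: 24.48
tool_pos: [0.4584, -0.2352, 0.0949]
ee_rot: [3.142, 0.0, -0.0]
wrist_force: [-0.2, 0.5, -0.8]
width: 0.0445
```

```bash
python3 - <<'E'
from h import *
held('w12',.0312,.014,.0025)
E
```

```text
tcp [ 0.45843362 -0.23519287  0.09493472] [ 3.14156286e+00  1.96148473e-05 -2.75492843e-04] 0.04454413287954334
part (array([ 0.4574, -0.2345]), 28.2) 0.12578915340115807 3023 [ 0.44350558 -0.24807275] [ 0.47150601 -0.22072355]
foot (array([ 0.4585, -0.2344]), np.float64(85.8))
```

Aligned. The cap's underside is at about 0.0898, so it goes down about 2.45 cm.

Request:
servo_tool(series="1 0.03 0 0.5 0; 1 0.03 0 1 0; 1 0.03 0 1.4 0; 1 0.03 0 1.8 0; 1 0.03 0 2.1 0; 1 0.03 0 2.3 0; 1 0.03 0 2.4 0; 1 0.03 0 2.45 0; 1 0.03 0 2.5 0; 1 0.03 0 2.5 0; 1 0.03 0 2.5 0")

```text
time: 25.45
tool_pos: [0.4588, -0.2353, 0.0702]
ee_rot: [3.141, -0.0, -0.0]
wrist_force: [-0.2, -0.3, 0.2]
width: 0.0452
```

Request:
servo_tool(series="1 0 0 0.04 0; 1 0 0 0.04 0; 1 0 0 0.04 0")

```text
time: 25.7
tool_pos: [0.4589, -0.2353, 0.0699]
ee_rot: [3.141, -0.001, -0.0]
wrist_force: [-0.0, 0.5, 0.3]
width: 0.0449
```

Request:
servo_tool(series="-1 0 0 0 0; -1 0 0 0 0; -1 0 0 0 0; -1 0 0 0 0; -1 0 0 0 0; -1 0 0 0 0; -1 0 0 -2 0; -1 0 0 -5 0; -1 0 0 -9 0; -1 0 0 -12 0; -1 0 0 -14 0; -1 0 0 -14 0; -1 0 0 -14 0; -1 0 0 -14 0")

```text
time: 26.87
tool_pos: [0.4581, -0.2348, 0.2079]
ee_rot: [-3.14, 0.002, -0.0]
wrist_force: [-0.0, -0.4, -0.1]
width: 0.0937
```

```bash
python3 - <<'E'
from h import *
C=cam('wrist');o=robot.get_obs();p,d=snapshot('wrist');save('w13',p);s=(.4577,-.2345)
print(o['tool_pos'],o['width'],top(C,d,s,.03,.077,.088),top(C,d,s,.03,.095,.107),top(C,d,s,.05,.010,.017))
for n in('scene','side'):
    p,d=snapshot(n);save(n+'9',p)
    if n=='scene': a=p
    else: cv2.imwrite('pics/end.png',np.hstack([cv2.resize(a[200:360,130:330],(400,320)),cv2.resize(p[100:260,260:460],(400,320))])[...,::-1])
E
```

```text
[ 0.45807476 -0.23476021  0.20793719] 0.09373289314734054 (1310, array([ 0.458 , -0.2347]), 46.1, array([0.0813, 0.0827, 0.084 ])) (976, array([ 0.4579, -0.2347]), 28.0, array([0.0992, 0.1007, 0.1018])) (2576, array([ 0.4573, -0.2342]), 90.0, array([0.0122, 0.0136, 0.0151]))
```

View pics/end.png

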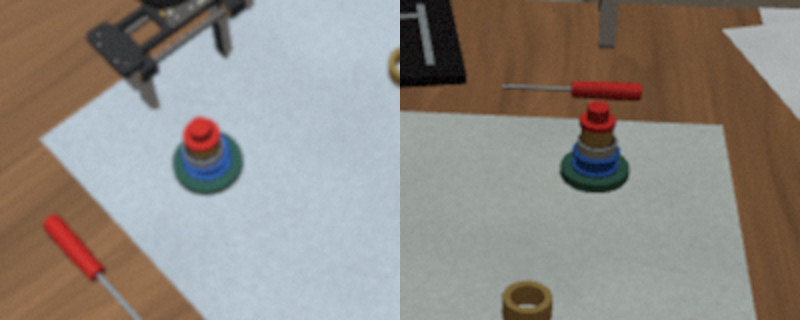

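Both crops show the full stack upright on the green stand, at (207,160) on the left and (596,150) on the right. The gripper is clear and the screwdriver has not moved, so I hand in.

```bash
python3 -c "
from bench import robot
print(robot.close_job())"
```

```text
the job is handed in; nothing more can be done
None
```

I built the idler on the green stand: pulley, bearing, small brass spacer and cap. I lowered each part until it seated and let it go, then handed the job in at about 27 s of the 106 s allowed.

| Part | Top height measured (mm) | Top height expected (mm) | Offset from the pin (mm) |
|---|---|---|---|
| Pulley | 37.7 | 38 | 0.6 |
| Bearing | 52.8 | 53 | 1.4 |
| Spacer | 74.5 | 75 | 0.5 |
| Cap (grip top) | 100.7 | 101 | under 1 |

- **When measured:** the pulley, bearing and spacer rows were taken just after each was placed. After the cap went on, I measured only the cap and the foot.
- **Final state:** both fixed cameras show the stack upright and the gripper open and clear of it.
- **Bystanders:** I saw no contact with the bottle, screwdriver or bin. The screwdriver looked unmoved in the last pictures; I did not measure the bottle or bin again at the end.
- **Checks that disagreed:**
  - The fixed cameras' first depth readings put the pin 2–5 mm from where the wrist camera saw it, so I used the wrist camera.
  - The arm lagged by about 2 mm after long moves. That caused the bearing's 1.4 mm offset, and I allowed for it on the later parts.

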